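# Nip up the vise's hold-down screw with the T-handle hex key

## Robot

A 6-joint arm with a two-finger parallel gripper is mounted at the origin on the work surface. World frame = base frame: x ahead of the robot, y to its left, z up, the work surface at z = 0. Lengths are in m, angles in rad, forces in N, time in s.
With the tool pointing down it reaches from about 0.25 to 0.775 m from the base axis. Payload 4 kg.
Tool frame: the origin (TCP) lies between the finger pads; the fingertips stand 14 mm ahead of it and the grasp point (between the pads) lies 5 mm behind it; z points along the fingers, y is the line along which they close (so a half turn about z gives the same grasp; the last joint's range is limited). The gripper opens to 85 mm and grips with 20 to 120 N. Pads are 22 mm wide; open, the fingers measure 114 mm over their backs; the gripper's body (76 mm by 85 mm) begins 54 mm behind the grasp point. The pads swing forward as they close: fully open they stand 13 mm farther back than shut.
Start: joints at [-1.378, 0.087, 1.371, -0, 1.684, -0.103], TCP at [0.16, -0.526, 0.245] pointing down, gripper open.
Joint ranges: [-3.1, 3.1], [-0.76, 2.03], [0.27, 2.55], [-1.08, 4.22], [0.17, 2.65], [-2.57, 2.57]. Speed limits (rad/s): [2.79, 2.79, 3.14, 3.14, 3.14, 3.14].

## Interface

Orientations are given as [roll, pitch, yaw] about the fixed x, y, z axes, in that order (R = Rz(yaw) Ry(pitch) Rx(roll)).
In Python, from plant import bot gives the robot as it stands.
- The arm moves only by the shell command python3 shift.py 'ROWS'. ROWS is rows parted by semicolons, their numbers by spaces, 1 to 5 of them, each of 7 numbers: the finger opening in m, then dx, dy, dz in m, then a rotation vector rx, ry, rz in rad; each row shifts and turns the commanded pose from where the row before left it, along the tool's axes as they then stand; what a row does not reach is not made up. A row lasts 1/12 s, in which the tool goes at most 0.0417 m and 0.125 rad, less where a joint would pass 70% of its speed; a pose out of reach is approached as far as the arm can. The fingers move at their own pace and stop on an object; the grip force is fixed at half the most. Time passes only in rows, so rows that do not move let the fingers close. It prints the time, the measured TCP pose, the force, the opening and the grip force at its end.
- bot.read_state(): the state, without advancing time (a new reading comes with each control period).
- bot.snapshot(name): name is "side" or "top" or "wrist"; returns the picture (384x512x3 uint8, red, green, blue); there is no depth.
- bot.camera_model(name): a dict with "camera_matrix" (3x3 intrinsics, pixels), "world_from_camera" (4x4, takes a point from camera to world coordinates); the wrist camera has in their place "mount" (4x4, takes a point from camera to tool coordinates, whose origin is the TCP and whose axes are the flange's). Camera axes: x right, y up, looking along -z (the intrinsics and any distortion apply to the point x, -y, -z); pixel columns grow to the right and rows downward; lengths in m; the calibration is good to about 2 mm. A picture is of the moment at which its call begins: read the wrist's pose just before it. camera_model takes no time and is no camera call.
- bot.close_job(): hands the job in; it is judged then, once.
The state is a dict: "time": time; "joints": joint angles; "dq": joint speeds; "tau": joint torques, N m; "ee_pos": TCP position; "orientation": TCP orientation; "ft_force": force on the tool from outside, world axes, zero at the start; "moment": the same for the moment, N m; "grip_width": finger opening in m; "gripper_force": force on a finger pad.
Only numpy, scipy, OpenCV 4.12 (cv2) and the standard library are available. Lean on these libraries where they do the work, as an engineer would, in place of code of your own. Each camera call takes 0.05 s, during which the arm holds its last target. There are 200 camera calls.

## Task

The bench vise is back in place and the socket cap screw in the pocket of its left lug (as seen from the robot) is still loose. Take the 14 mm T-handle hex key (orange) from the wooden stand, feel it down into the screw's hex socket until it is fully seated, and turn it clockwise, regrasping the handle as your wrist runs out, until the screw comes up hard against its stop. Then let go and leave that key standing in the screw; leave the other two keys and everything else on the bench where they are.

Things in the scene. Friction and masses are not known exactly. Their poses are not given: they have to be found in the camera images.
- key14: orange-handled steel T hex key, 0.29-0.41 kg, upright in the stand (foot 10 mm above the bench). Hexagonal shank 14 mm across flats, flats facing its own +x and -x (11 mm over the last 2 mm, so the foot starts into the socket at any turn). Handle: bar 126 mm long along x, 24 wide (y), from 150 to 178 mm above the foot, 26 mm collar below it. Origin: centre of the foot; z up the shank.
- key14_grip (a point): middle of the orange key's handle bar, on the shank's axis, 164 mm above the foot; axes as the key (bar along x).
- key12: blue-handled steel T hex key, 0.26 kg, too small for the screw, upright in the stand (foot 10 mm above the bench). Hexagonal shank 12 mm across flats, flats facing its own +x and -x. Handle: bar 110 mm long along x, 24 wide (y), from 150 to 178 mm above the foot, 26 mm collar below it. Origin: centre of the foot; z up the shank.
- key10: green-handled steel T hex key, 0.19 kg, too small for the screw, upright in the stand (foot 10 mm above the bench). Hexagonal shank 10 mm across flats, flats facing its own +x and -x. Handle: bar 96 mm long along x, 24 wide (y), from 150 to 178 mm above the foot, 26 mm collar below it. Origin: centre of the foot; z up the shank.
- stand: wooden key stand, fixed, 225 x 80 x 68 mm (x, y, z), three square 18 mm holes 58 mm deep at x = -75, 0 and +75 mm; any key may be in any hole, its bar across the row, along the stand's y. Origin: centre of the underside.
- vise: blue bench vise with 125 mm jaws, fixed; round base 156 mm across, a lug at y = +112 mm and one at -112 mm (its screw is tight: no part of the job). Body 74 mm wide; jaws at x = 65 to 165 mm reach 147 mm above the bench; spindle and its bar out to x = 225 mm. Origin: centre of the base's underside; x along the jaws' opening, away from the robot.
- lug (a point): middle of the round pocket, 38 mm across, in the vise's +y lug, at the lug's top face, 30 mm above the bench; axes as the vise. In the pocket is the loose cap screw: head 24 mm across, its top 5 mm below this point; its axis is up to 3 mm off this point in x and in y (play in its hole), and its hexagon may be turned any way.
- seat (a point): depth to reach: on the pocket's axis, 17 mm below the lug's top, level with the flat floor of the screw's socket: 12 mm deep under the head's top, a bevelled mouth 19 narrowing to 16.6 mm in its first 2 mm, then a hexagon 15 mm across flats. A seated key's foot is at this height; one in the mouth whose flats are not in line stays 7 to 8 mm above it, one on the head's rim 12 mm.
- screw (a joint): turn of the loose screw in rad, growing clockwise seen from above; starts between 0 and 1, drags with about 0.15 N m, comes up hard at its stop at 6.6. It tells the turn, not how the hexagon lies. The key has 8 deg of play in the socket either way and, let go, stands in it by itself, leaning up to 5 deg.
- spray: yellow spray can with a red cap, 60 mm across, 190 mm tall, standing; bystander. Origin: centre of its underside.
- wrench: steel wrench, 190 mm long, lying along its x; bystander. Origin: underside, near its middle.
- hammer: hammer, 280 mm long, lying along its x; bystander. Origin: underside, near its middle.
- tape: yellow tape measure, 68 x 38 x 66 mm, standing; bystander. Origin: centre of its underside.
- offcut: pale wooden offcut, 140 x 70 x 38 mm, lying flat; bystander. Origin: centre of its underside.

How it is judged:
By the outcome, as a careful person would: the job done as asked, in the order asked, and still so for the second after the job is handed in, with the robot touching nothing.
It also fails if it takes over 72 s, if anything falls off the work surface, if the arm or the gripper's body presses on something with over 40 N, if the wrist force passes 120 N, or if a joint passes its speed limit or range.

## Working session

There is one attempt and no reset: what is moved stays moved. The work goes in short steps, Python scripts to look and compute and a shell command to move; the robot and the scene stay as the last step left them, time stands still between calls to the robot, and variables do not carry over. Pictures are saved under pics/ and viewed, at most 10 in all, crops included, and the job is handed in when it is done.

```bash
ls; mkdir -p pics
python3 - <<'E'
from plant import bot
import cv2,numpy as np
s=bot.read_state();print(s)
for n in("top","side"):
    cv2.imwrite(f"pics/{n}0.png",bot.snapshot(n)[:,:,::-1]);m=bot.camera_model(n);print({k:np.round(v,4) if not isinstance(v,str) else v for k,v in m.items()})
print(bot.camera_model("wrist"))
E
```

```text
pics
plant.py
shift.py
{'time': 0.0, 'joints': array([-1.37809061e+00,  8.79657459e-02,  1.37231034e+00, -2.41646467e-05,
        1.68363171e+00, -1.03097027e-01]), 'dq': array([ 0.00078893, -0.00021533, -0.00203358, -0.00169407, -0.00141114,
       -0.00069063]), 'tau': array([ 1.81572115e-03, -3.51858258e+01, -3.13275290e+01,  1.42495273e-04,
        1.06633428e-02, -7.60393402e-07]), 'ee_pos': array([ 0.16022406, -0.52562776,  0.24410479]), 'orientation': array([-3.13928733e+00, -2.14371898e-04,  2.95799807e-01]), 'ft_force': array([-0.23037537,  0.77379836,  1.51762356]), 'moment': array([-0.04824385, -0.00572419, -0.0205821 ]), 'gripper_force': 0.0, 'grip_width': 0.08522736591514642}
{'camera_matrix': array([[459.8347,   0.    , 244.7743],
       [  0.    , 459.8347, 177.3134],
       [  0.    ,   0.    ,   1.    ]]), 'world_from_camera': array([[-2.230e-02,  9.886e-01, -1.488e-01,  3.623e-01],
       [-9.995e-01, -2.540e-02, -1.870e-02, -1.300e-03],
       [-2.230e-02,  1.483e-01,  9.887e-01,  1.310e+00],
       [ 0.000e+00,  0.000e+00,  0.000e+00,  1.000e+00]])}
{'camera_matrix': array([[354.1565,   0.    , 253.4134],
       [  0.    , 354.1565, 188.8078],
       [  0.    ,   0.    ,   1.    ]]), 'world_from_camera': array([[-0.9805,  0.151 , -0.1262,  0.4119],
       [-0.1959, -0.6903,  0.6965,  0.7888],
       [ 0.0181,  0.7076,  0.7064,  0.8923],
       [ 0.    ,  0.    ,  0.    ,  1.    ]])}
{'camera_matrix': array([[345.47542121,   0.        , 263.85198741],
       [  0.        , 345.47542121, 190.0171555 ],
       [  0.        ,   0.        ,   1.        ]]), 'mount': array([[-1.07012305e-03,  9.62120378e-01,  2.72622877e-01,
         6.85992657e-02],
       [ 9.99999411e-01,  9.80669784e-04,  4.64377886e-04,
        -7.82989141e-05],
       [ 1.79434410e-04,  2.72623213e-01, -9.62120861e-01,
        -1.28303734e-01],
       [ 0.00000000e+00,  0.00000000e+00,  0.00000000e+00,
         1.00000000e+00]])}
```

View pics/top0.png

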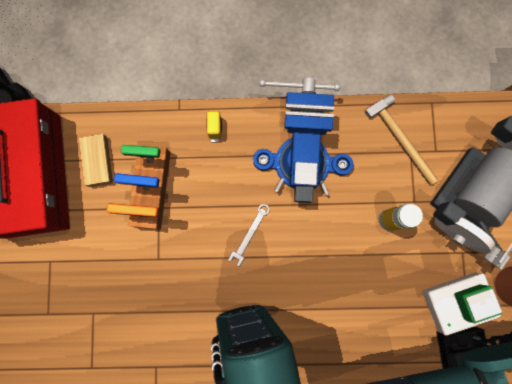

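View pics/side0.png

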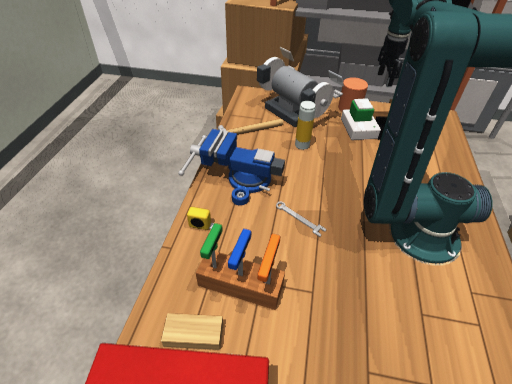

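The top view shows the orange bar at about (108–156, 210), nearest the robot in the stand. The loose screw's pocket is at about (263,160), in the image-left lug. The side view agrees.

```bash
cat > h.py <<'E'
from plant import bot
import cv2,numpy as np
from scipy.spatial.transform import Rotation as R
def ray(n,u,v,st=None):
    m=bot.camera_model(n);K=m["camera_matrix"]
    if n=="wrist":
        T=np.eye(4);T[:3,:3]=R.from_euler('xyz',st["orientation"]).as_matrix();T[:3,3]=st["ee_pos"];T=T@m["mount"]
    else:T=m["world_from_camera"]
    d=np.array([(u-K[0,2])/K[0,0],-(v-K[1,2])/K[1,1],-1.])
    return T[:3,3],T[:3,:3]@d
def atz(n,u,v,z,st=None):
    o,d=ray(n,u,v,st);return o+d*(z-o[2])/d[2]
def tri(a,b):
    (o1,d1),(o2,d2)=a,b
    s=np.linalg.lstsq(np.c_[d1,-d2],o2-o1,rcond=None)[0]
    p,q=o1+d1*s[0],o2+d2*s[1];return (p+q)/2,np.linalg.norm(p-q)
def blob(img,lo,hi,smin=140,vmin=60):
    h=cv2.cvtColor(img,cv2.COLOR_RGB2HSV);m=cv2.inRange(h,(lo,smin,vmin),(hi,255,255))
    n,l,s,c=cv2.connectedComponentsWithStats(m);o=np.argsort(-s[1:,4])[:4]+1
    return [(s[i].tolist(),c[i].round(1).tolist(),[x for x in np.round(cv2.minAreaRect(np.argwhere(l==i)[:,::-1].astype(np.float32))[1:],1).__str__().split('\n')] if 0 else cv2.boxPoints(cv2.minAreaRect(np.argwhere(l==i)[:,::-1].astype(np.float32))).round(1).tolist()) for i in o]
E
python3 - <<'E'
from h import *
t=cv2.imread("pics/top0.png")[:,:,::-1].copy();s=cv2.imread("pics/side0.png")[:,:,::-1].copy()
for b in blob(t,8,18,190,150)[:2]:print(b)
for b in blob(s,8,18,190,150)[:2]:print(b)
for u,v in((108,209),(157,211)):print(atz("top",u,v,.188).round(4))
print("lug",atz("top",263,160,.028).round(4),atz("top",342.5,164,.03).round(4),atz("side",241,197,.028).round(4))
a=cv2.resize(t[120:240,90:210],None,fx=4,fy=4,interpolation=2);b=cv2.resize(t[135:195,245:305],None,fx=5,fy=5,interpolation=2)
b=cv2.copyMakeBorder(b,0,180,0,0,0)
cv2.imwrite("pics/c1.png",np.hstack([a,b])[:,:,::-1])
E
```

```text
([106, 203, 52, 14, 181], [133.1, 209.4], [[105.69999694824219, 212.3000030517578], [106.5, 202.3000030517578], [157.10000610351562, 206.1999969482422], [156.39999389648438, 216.1999969482422]])
([258, 234, 22, 44, 430], [268.5, 255.9], [[256.6000061035156, 275.20001220703125], [270.79998779296875, 232.60000610351562], [280.3999938964844, 235.8000030517578], [266.20001220703125, 278.3999938964844]])
[0.4609 0.358  0.188 ]
[0.4531 0.237  0.188 ]
lug [ 0.6034 -0.0298  0.028 ] [ 0.5857 -0.2529  0.03  ] [ 0.5995 -0.016   0.028 ]
```

View pics/c1.png

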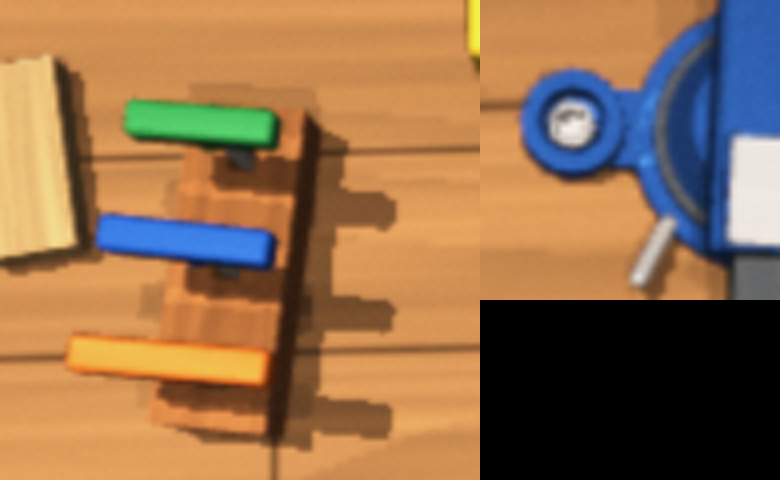

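The close crop shows the orange bar's ends at about (107,208) and (157,212), and a bright screw head in the pocket at about (263.6,160). Next I turn the wrist and go above the orange key.

```bash
python3 shift.py '0.085 0 0 -.01 0 0 -.12;0.085 0 0 -.01 0 0 -.12;0.085 0 0 -.01 0 0 -.12;0.085 0 0 -.01 0 0 -.12;0.085 0 0 -.01 0 0 -.12'
python3 shift.py '0.085 0 0 0 0 0 -.12;0.085 0 0 0 0 0 -.12;0.085 0 0 0 0 0 -.12;0.085 0 0 0 0 0 -.12;0.085 0 0 0 0 0 -.12'
python3 shift.py '0.085 .038 .0107 0 0 0 0;0.085 .038 .0107 0 0 0 0;0.085 .038 .0107 0 0 0 0;0.085 .038 .0107 0 0 0 0;0.085 .038 .0107 0 0 0 0'
python3 shift.py '0.085 .038 .0107 0 0 0 0;0.085 .038 .0107 0 0 0 0;0.085 .038 .0107 0 0 0 0;0.085 .038 .0107 0 0 0 0;0.085 .038 .0107 0 0 0 0'
python3 shift.py '0.085 .038 .0107 0 0 0 0;0.085 .038 .0107 0 0 0 0;0.085 .038 .0107 0 0 0 0;0.085 .038 .0107 0 0 0 0;0.085 .038 .0107 0 0 0 0'
python3 shift.py '0.085 .038 .0107 0 0 0 0;0.085 .038 .0107 0 0 0 0;0.085 .038 .0107 0 0 0 0;0.085 .038 .0107 0 0 0 0;0.085 .038 .0107 0 0 0 0'
python3 shift.py '0.085 .038 .0107 0 0 0 0;0.085 .038 .0107 0 0 0 0;0.085 0 0 0 0 0 0;0.085 0 0 0 0 0 0'
python3 - <<'E'
from h import *
s=bot.read_state();print(s["time"],s["ee_pos"],s["orientation"],s["joints"])
i=bot.snapshot("wrist");cv2.imwrite("pics/w1.png",i[:,:,::-1])
for b in blob(i,8,18,190,150)[:2]:
    print(b); print([atz("wrist",*c,.188,s).round(4).tolist() for c in b[2]])
E
```

```text
time: 0.52
ee_pos: [0.1603, -0.5259, 0.295]
orientation: [-3.14, -0.001, 0.902]
ft_force: [-0.9, 0.6, -0.9]
grip_width: 0.0851
gripper_force: 0.0
time: 0.93
ee_pos: [0.1603, -0.5259, 0.2946]
orientation: [-3.141, -0.001, 1.502]
ft_force: [-1.0, 0.2, 0.8]
grip_width: 0.0851
gripper_force: 0.0
time: 1.35
ee_pos: [0.228, -0.3388, 0.2946]
orientation: [-3.141, -0.001, 1.495]
ft_force: [1.7, -0.5, 0.2]
grip_width: 0.0855
gripper_force: 0.0
time: 1.77
ee_pos: [0.2953, -0.1533, 0.295]
orientation: [3.141, 0.0, 1.495]
ft_force: [0.5, -0.2, 0.7]
grip_width: 0.0849
gripper_force: 0.0
time: 2.18
ee_pos: [0.3629, 0.0323, 0.2951]
orientation: [3.141, 0.0, 1.496]
ft_force: [1.0, -1.0, -0.0]
grip_width: 0.085
gripper_force: 0.0
time: 2.6
ee_pos: [0.4306, 0.2179, 0.2947]
orientation: [-3.141, 0.001, 1.497]
ft_force: [0.5, -0.2, 0.4]
grip_width: 0.0848
gripper_force: 0.0
time: 2.93
ee_pos: [0.4575, 0.2913, 0.293]
orientation: [-3.138, 0.003, 1.499]
ft_force: [0.4, -0.1, -0.3]
grip_width: 0.0849
gripper_force: 0.0
2.9333 [0.45752293 0.29129268 0.29295278] [-3.13783184e+00  2.55929088e-03  1.49872114e+00] [ 4.62569618e-01  6.91150894e-02  1.29654369e+00 -2.92258503e-04
  1.78047391e+00  5.34589439e-01]
([249, 87, 37, 150, 3600], [265.1, 172.3], [[248.10000610351562, 235.8000030517578], [251.10000610351562, 86.5], [285.20001220703125, 87.19999694824219], [282.20001220703125, 236.5]])
[[0.4427, 0.2602, 0.188], [0.4536, 0.3641, 0.188], [0.4755, 0.362, 0.188], [0.4675, 0.2579, 0.188]]
([254, 241, 23, 19, 255], [266.1, 250.3], [[253.5, 249.3000030517578], [272.6000061035156, 238.8000030517578], [281.0, 254.10000610351562], [261.79998779296875, 264.5]])
[[0.4458, 0.2492, 0.188], [0.4604, 0.2566, 0.188], [0.4658, 0.2439, 0.188], [0.4509, 0.2364, 0.188]]
```

View pics/w1.png

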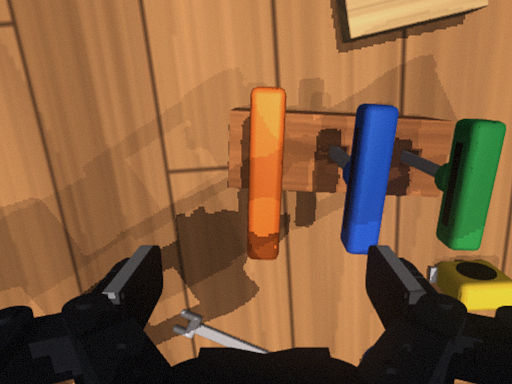

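Run:
```python
from h import *
s=bot.read_state()
i=cv2.imread("pics/w1.png")[:,:,::-1].copy()
h=cv2.cvtColor(i,cv2.COLOR_RGB2HSV);m=cv2.inRange(h,(5,150,90),(18,255,255));m[:80]=0;m[265:]=0;m[:,:240]=0;m[:,290:]=0
n,l,st,c=cv2.connectedComponentsWithStats(m);k=1+np.argmax(st[1:,4]);print(st[k],c[k])
p=np.argwhere(l==k)
for v in(100,130,160,190,220,245):
    u=p[p[:,0]==v][:,1];print(v,u.min(),u.max(),atz("wrist",u.min(),v,.188,s).round(4),atz("wrist",u.max()+1,v,.188,s).round(4))
e=[atz("wrist",268,p[:,0].min(),.188,s),atz("wrist",264,p[:,0].max()+1,.188,s)]
print(np.round(e,4),np.linalg.norm(e[0]-e[1]),np.mean(e,0))
```

```text
[ 240   80   50  185 7633] [265.08843181 172.0597406 ]
100 250 286 [0.4523 0.3545 0.188 ] [0.4765 0.3527 0.188 ]
130 240 289 [0.4439 0.3356 0.188 ] [0.4774 0.3331 0.188 ]
160 240 289 [0.442  0.3153 0.188 ] [0.4763 0.3127 0.188 ]
190 240 289 [0.44   0.2939 0.188 ] [0.4751 0.2913 0.188 ]
220 240 280 [0.4379 0.2714 0.188 ] [0.4674 0.2692 0.188 ]
245 245 289 [0.4397 0.2516 0.188 ] [0.4728 0.2491 0.188 ]
[[0.465  0.3661 0.188 ]
 [0.4525 0.2342 0.188 ]] 0.13253355664778774 [0.45871573 0.30015922 0.188     ]
```

The bar spans about (268,87) to (263,258) in the wrist picture, so its centre is at about (0.458,0.300). I descend, then close.

```bash
python3 shift.py '0.06 .0085 .001 .01 0 0 .02;0.06 0 0 .03 0 0 0;0.06 0 0 .03 0 0 0;0.06 0 0 .025 0 0 0;0.06 0 0 .022 0 0 0'
python3 shift.py '0.06 0 0 0 0 0 0;0.0 0 0 0 0 0 0;0.0 0 0 0 0 0 0;0.0 0 0 0 0 0 0;0.0 0 0 0 0 0 0'
python3 shift.py '0.0 0 0 0 0 0 0;0.0 0 0 0 0 0 0;0.0 0 0 0 0 0 0'
```

```text
time: 3.4
ee_pos: [0.4585, 0.2963, 0.177]
orientation: [-3.141, 0.001, 1.474]
ft_force: [0.5, -0.1, -0.0]
grip_width: 0.06
gripper_force: 0.0
time: 3.82
ee_pos: [0.4604, 0.2986, 0.1815]
orientation: [3.137, -0.003, 1.475]
ft_force: [-0.9, -0.9, 5.5]
grip_width: 0.0226
gripper_force: 60.7
time: 4.07
ee_pos: [0.4604, 0.2987, 0.1814]
orientation: [3.137, -0.002, 1.476]
ft_force: [-1.3, -1.1, 6.8]
grip_width: 0.0223
gripper_force: 60.9
```

Gripped, at a width of 22.3 mm. Now I lift the key and carry it next to the lug, offset so the wrist camera can see the screw.

```bash
python3 shift.py '0 0 0 -.02 0 0 0;0 0 0 -.03 0 0 0;0 0 0 -.03 0 0 0;0 0 0 -.02 0 0 0;0 0 0 0 0 0 0'
python3 shift.py '0 -.04 0 0 0 0 0;0 -.04 0 0 0 0 0;0 -.04 0 0 0 0 0;0 -.033 .0185 0 0 0 0;0 -.033 .0185 0 0 0 0'
python3 shift.py '0 -.033 .0185 0 0 0 0;0 -.033 .0185 0 0 0 0;0 -.033 .0185 0 0 0 0;0 -.033 .0185 0 0 0 0;0 0 0 0 0 0 0'
python3 shift.py '0 0 0 0 0 0 0'
python3 - <<'E'
from h import *
s=bot.read_state();print(s["ee_pos"],s["orientation"],s["joints"].round(3),s["moment"])
np.save("s2.npy",np.r_[s["ee_pos"],s["orientation"]])
i=bot.snapshot("wrist");j=bot.snapshot("side");cv2.imwrite("pics/w2.png",i[:,:,::-1]);cv2.imwrite("pics/side2.png",j[:,:,::-1])
cv2.imwrite("pics/c2.png",np.hstack([cv2.resize(i,None,fx=.78,fy=.78),cv2.resize(j[60:210,170:320],(300,300),interpolation=2)] if 0 else [i,cv2.resize(j[50:242,180:324],(288,384),interpolation=2)])[:,:,::-1])
E
```

```text
time: 4.48
ee_pos: [0.4611, 0.2992, 0.2843]
orientation: [3.132, -0.006, 1.476]
ft_force: [-0.7, 0.2, -1.7]
grip_width: 0.0227
gripper_force: 60.1
time: 4.9
ee_pos: [0.4774, 0.1082, 0.2764]
orientation: [-3.139, 0.0, 1.477]
ft_force: [0.7, 0.4, -2.4]
grip_width: 0.0221
gripper_force: 60.3
time: 5.32
ee_pos: [0.5409, -0.0353, 0.2748]
orientation: [-3.139, 0.005, 1.468]
ft_force: [0.5, 0.6, -3.0]
grip_width: 0.0231
gripper_force: 60.4
time: 5.4
ee_pos: [0.5394, -0.0306, 0.2753]
orientation: [-3.137, -0.0, 1.472]
ft_force: [-0.8, 0.6, -3.1]
grip_width: 0.0228
gripper_force: 60.4
[ 0.53941963 -0.03058471  0.27531103] [-3.13675100e+00 -4.14830398e-04  1.47203964e+00] [-0.162  0.065  1.335  0.     1.746 -0.063] [ 0.032711   -0.00849389 -0.0569111 ]
```

View pics/c2.png

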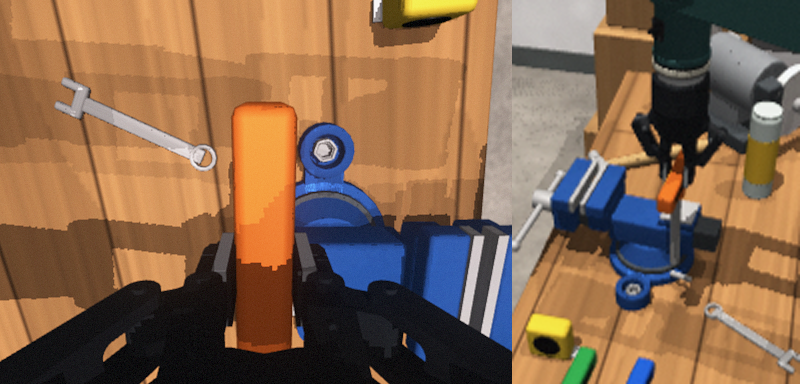

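The wrist view shows the screw head with its hexagon at about (325,150) and the held bar in column 265. The side view shows the shank hanging free. I zoom in on both.

Run:
```python
from h import *
i=cv2.imread("pics/w2.png");j=cv2.imread("pics/side2.png")
a=cv2.resize(i[125:175,300:350],(500,500),interpolation=cv2.INTER_NEAREST);b=cv2.resize(j[115:215,230:290],(300,500),interpolation=2)
cv2.imwrite("pics/c3.png",np.hstack([a,b]))
p=np.load("s2.npy");s=dict(ee_pos=p[:3],orientation=p[3:])
print(atz("wrist",325,150,.025,s),atz("top",263.4,159.8,.025),atz("side",241,197,.025))
```

```text
[ 0.60551309 -0.02942788  0.025     ] [ 0.60454871 -0.03100814  0.025     ] [ 0.6001964  -0.01881329  0.025     ]
```

View pics/c3.png

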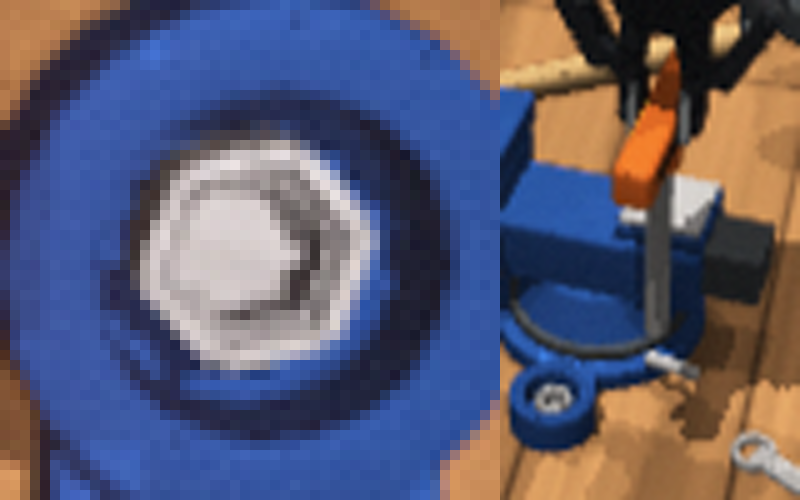

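Run:
```python
from h import *
def proj(n,P):
    m=bot.camera_model(n);T=np.linalg.inv(m["world_from_camera"]);p=T[:3,:3]@P+T[:3,3];K=m["camera_matrix"]
    return np.array([K[0,2]+K[0,0]*p[0]/-p[2],K[1,2]-K[1,1]*p[1]/-p[2]]).round(2)
p=np.load("s2.npy");s=dict(ee_pos=p[:3],orientation=p[3:])
print("screw",atz("wrist",325.5,150,.025,s),atz("top",263.4,159.8,.025),atz("side",240.4,194.6,.025),proj("side",np.array([.6055,-.0294,.025])))
for z in(.165,.15,.1038):print(z,proj("side",np.array([.5394,-.0306,p[2]-.1715+z-.0 if z!=.1038 else .1038])))
j=cv2.imread("pics/side2.png")
g=cv2.cvtColor(j,cv2.COLOR_BGR2HSV)
for v in range(158,190,3):print(v,[tuple(x) for x in g[v,255:270]][::1])
```

```text
screw [ 0.60606101 -0.02948237  0.025     ] [ 0.60454871 -0.03100814  0.025     ] [ 0.60468391 -0.02941221  0.025     ] [240.17 194.57]
0.165 [261.79 139.25]
0.15 [261.62 143.38]
0.1038 [260.02 180.45]
158 [(np.uint8(10), np.uint8(8), np.uint8(192)), (np.uint8(9), np.uint8(9), np.uint8(195)), (np.uint8(9), np.uint8(9), np.uint8(210)), (np.uint8(10), np.uint8(8), np.uint8(204)), (np.uint8(23), np.uint8(10), np.uint8(107)), (np.uint8(0), np.uint8(12), np.uint8(66)), (np.uint8(10), np.uint8(12), np.uint8(63)), (np.uint8(30), np.uint8(12), np.uint8(63)), (np.uint8(10), np.uint8(10), np.uint8(73)), (np.uint8(15), np.uint8(14), np.uint8(150)), (np.uint8(13), np.uint8(8), np.uint8(214)), (np.uint8(11), np.uint8(10), np.uint8(210)), (np.uint8(9), np.uint8(11), np.uint8(156)), (np.uint8(6), np.uint8(8), np.uint8(153)), (np.uint8(12), np.uint8(11), np.uint8(118))]
161 [(np.uint8(110), np.uint8(195), np.uint8(94)), (np.uint8(109), np.uint8(186), np.uint8(81)), (np.uint8(109), np.uint8(184), np.uint8(65)), (np.uint8(108), np.uint8(151), np.uint8(66)), (np.uint8(113), np.uint8(41), np.uint8(74)),
[... 5892 characters left out ...]
7), np.uint8(59))]
188 [(np.uint8(109), np.uint8(190), np.uint8(168)), (np.uint8(109), np.uint8(191), np.uint8(174)), (np.uint8(110), np.uint8(190), np.uint8(154)), (np.uint8(109), np.uint8(189), np.uint8(142)), (np.uint8(112), np.uint8(141), np.uint8(65)), (np.uint8(114), np.uint8(51), np.uint8(70)), (np.uint8(116), np.uint8(23), np.uint8(90)), (np.uint8(165), np.uint8(5), np.uint8(111)), (np.uint8(5), np.uint8(11), np.uint8(145)), (np.uint8(13), np.uint8(11), np.uint8(163)), (np.uint8(15), np.uint8(9), np.uint8(167)), (np.uint8(0), np.uint8(5), np.uint8(105)), (np.uint8(11), np.uint8(29), np.uint8(96)), (np.uint8(13), np.uint8(26), np.uint8(88)), (np.uint8(13), np.uint8(61), np.uint8(88))]
```

```bash
python3 shift.py '0 .003 .033 .02 0 0 0;0 .0035 .033 .02 0 0 0;0 0 0 0 0 0 -.124;0 0 0 0 0 0 -.124;0 0 0 0 0 0 -.124' | head -3
python3 shift.py '0 0 0 0 0 0 -.124;0 0 0 0 0 0 -.124;0 0 0 0 0 0 -.124;0 0 0 0 0 0 -.124;0 0 0 0 0 0 -.124' | head -3
python3 shift.py '0 0 0 0 0 0 -.124;0 0 0 0 0 0 -.124;0 0 0 0 0 0 -.124;0 0 0 0 0 0 -.124;0 0 0 0 0 0 -.124' | head -3
python3 shift.py '0 0 0 0 0 0 -.124;0 0 0 0 0 0 -.124;0 0 0 0 0 0 -.124;0 0 0 0 0 0 -.124;0 0 0 0 0 0 -.124'|head -3
python3 shift.py '0 0 0 0 0 0 0;0 0 0 0 0 0 0'
python3 - <<'E'
from h import *
s=bot.read_state();print(s["ee_pos"],s["orientation"],s["joints"].round(3))
j=bot.snapshot("side");t=bot.snapshot("top");cv2.imwrite("pics/side3.png",j[:,:,::-1])
cv2.imwrite("pics/c4.png",np.hstack([cv2.resize(j[120:220,210:280],(420,600),interpolation=2),cv2.resize(t[120:200,230:280],(375,600),interpolation=2)])[:,:,::-1])
E
```

```text
time: 5.92
ee_pos: [0.6056, -0.0265, 0.2357]
orientation: [-3.138, -0.002, 1.857]
time: 6.33
ee_pos: [0.6054, -0.0265, 0.2379]
orientation: [-3.141, -0.001, 2.477]
time: 6.75
ee_pos: [0.6054, -0.0265, 0.2379]
orientation: [3.141, -0.001, 3.097]
time: 7.17
ee_pos: [0.6054, -0.0264, 0.2379]
orientation: [3.141, -0.0, -2.566]
time: 7.33
ee_pos: [0.6055, -0.027, 0.238]
orientation: [3.141, -0.0, -2.576]
ft_force: [-0.4, -0.6, -3.4]
grip_width: 0.0229
gripper_force: 61.1
[ 0.60553462 -0.02700171  0.23801837] [ 3.14108583e+00 -3.20228995e-04 -2.57628026e+00] [-0.138  0.215  1.241  0.     1.687 -2.274]
```

View pics/c4.png

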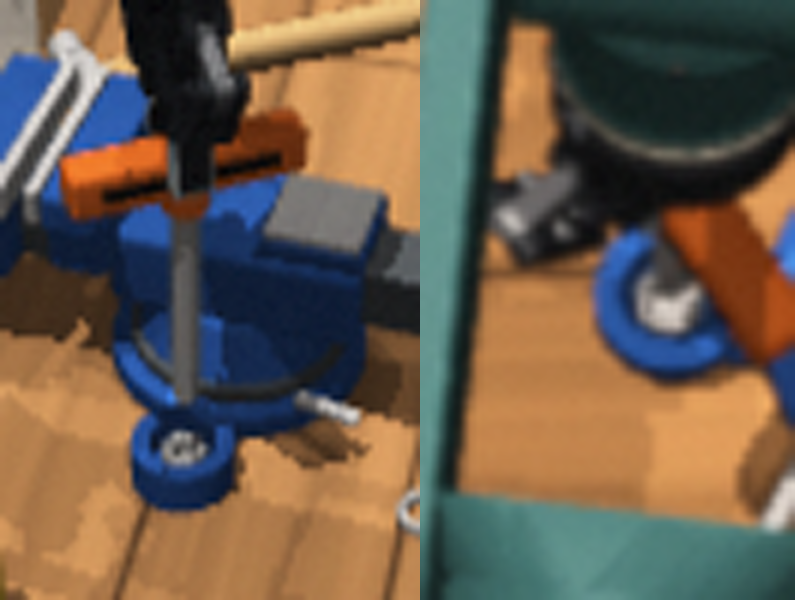

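The side view puts the shank foot at crop (184,402), right above the screw at (184,448). The top view shows the shank running down to the screw head at crop (668,300).

Run:
```python
from h import *
def proj(n,P):
    m=bot.camera_model(n);T=np.linalg.inv(m["world_from_camera"]);p=T[:3,:3]@P+T[:3,3];K=m["camera_matrix"]
    return np.array([K[0,2]+K[0,0]*p[0]/-p[2],K[1,2]-K[1,1]*p[1]/-p[2]])
c=lambda n,P:((proj(n,np.array(P))-[210,120])*6 if n=="side" else (proj(n,np.array(P))-[230,120])*7.5+[420,0]).round(1)
x,y=.6055,-.027
for z in(.14,.10,.0665):print(z,c("side",[x,y,z]),c("top",[x,y,z]))
for P in([.6055,-.0295,.025],[.6055,-.027,.025],[.603,-.0295,.025]):print(P,c("side",P),c("top",P))
```

```text
0.14 [178.2 299.2] [664.7 234.3]
0.1 [178.9 354.2] [662.9 257.1]
0.0665 [179.4 398.2] [661.5 275.2]
[0.6055, -0.0295, 0.025] [181.  447.3] [666.4 296.1]
[0.6055, -0.027, 0.025] [180.1 450.4] [659.8 296.3]
[0.603, -0.0295, 0.025] [185.3 447.9] [666.6 302.6]
```

```bash
python3 shift.py '0 0 0 .014 0 0 0;0 0 0 .014 0 0 0;0 0 0 .006 0 0 0;0 0 0 0 0 0 0'
python3 shift.py '0 0 0 .003 0 0 0;0 0 0 .003 0 0 0;0 0 0 0 0 0 0'
python3 shift.py '0 0 0 .003 0 0 0;0 0 0 0 0 0 0'
```

```text
time: 7.77
ee_pos: [0.6048, -0.0282, 0.2017]
orientation: [3.138, -0.004, -2.576]
ft_force: [0.7, 0.6, -2.5]
grip_width: 0.0229
gripper_force: 61.0
time: 8.02
ee_pos: [0.6061, -0.0286, 0.1984]
orientation: [-3.141, 0.0, -2.576]
ft_force: [-0.7, 0.0, -3.6]
grip_width: 0.0229
gripper_force: 61.1
time: 8.18
ee_pos: [0.606, -0.0286, 0.1952]
orientation: [-3.142, 0.0, -2.576]
ft_force: [0.5, -0.1, -3.2]
grip_width: 0.0229
gripper_force: 61.1
```

```bash
python3 shift.py '0 0 0 .002 0 0 0;0 0 0 0 0 0 0'
python3 shift.py '0 0 0 .002 0 0 0;0 0 0 0 0 0 0'
python3 shift.py '0 0 0 .002 0 0 0;0 0 0 0 0 0 0'
```

```text
time: 8.35
ee_pos: [0.606, -0.0286, 0.1931]
orientation: [3.142, -0.0, -2.575]
ft_force: [-0.9, 0.6, -2.5]
grip_width: 0.0225
gripper_force: 61.1
time: 8.52
ee_pos: [0.6063, -0.0286, 0.1923]
orientation: [-3.141, 0.001, -2.575]
ft_force: [0.4, 0.5, -0.9]
grip_width: 0.0227
gripper_force: 61.5
time: 8.68
ee_pos: [0.6066, -0.0285, 0.192]
orientation: [-3.139, 0.003, -2.575]
ft_force: [-1.3, 0.3, 5.8]
grip_width: 0.0226
gripper_force: 62.1
```

Contact at z 0.192, so the foot is in the mouth with its flats not in line. I turn it slowly under light pressure.

```bash
python3 shift.py '0 0 0 0 0 0 .06;0 0 0 0 0 0 .06;0 0 0 0 0 0 0'|sed -n 2,4p
python3 shift.py '0 0 0 0 0 0 .06;0 0 0 0 0 0 .06;0 0 0 0 0 0 0'|sed -n 2,4p
python3 shift.py '0 0 0 0 0 0 .06;0 0 0 0 0 0 .06;0 0 0 0 0 0 0'|sed -n 2,4p
```

```text
ee_pos: [0.607, -0.0286, 0.1918]
orientation: [-3.139, 0.004, -2.696]
ft_force: [-0.4, 0.6, 5.4]
ee_pos: [0.6071, -0.0284, 0.1915]
orientation: [-3.14, 0.004, -2.815]
ft_force: [0.1, 1.2, 5.9]
ee_pos: [0.6068, -0.0282, 0.1904]
orientation: [-3.142, 0.003, -2.934]
ft_force: [0.7, 1.4, 2.5]
```

Started to drop (0.1904, force falling). Press down gently.

```bash
python3 shift.py '0 0 0 .001 0 0 .03;0 0 0 .001 0 0 .03;0 0 0 0 0 0 0'|sed -n 2,4p
python3 shift.py '0 0 0 .001 0 0 .03;0 0 0 .001 0 0 .03;0 0 0 0 0 0 0'|sed -n 2,4p
```

```text
ee_pos: [0.6071, -0.0283, 0.1895]
orientation: [-3.141, 0.004, -2.993]
ft_force: [0.3, 1.6, 6.3]
ee_pos: [0.6073, -0.0282, 0.1888]
orientation: [-3.141, 0.006, -3.053]
ft_force: [-0.6, 1.6, 10.7]
```

```bash
python3 shift.py '0 0 0 0 0 0 .06;0 0 0 0 0 0 .06;0 0 0 0 0 0 0'|sed -n 2,4p
python3 shift.py '0 0 0 0 0 0 .06;0 0 0 0 0 0 .06;0 0 0 0 0 0 0'|sed -n 2,4p
python3 shift.py '0 0 0 0 0 0 .06;0 0 0 0 0 0 .06;0 0 0 0 0 0 0'|sed -n 2,4p
python3 -c "
from plant import bot;s=bot.read_state();print(s['moment'],s['joints'][5])"
```

```text
ee_pos: [0.6073, -0.0284, 0.1881]
orientation: [3.142, 0.005, 3.11]
ft_force: [0.0, 0.3, 8.2]
ee_pos: [0.607, -0.0285, 0.1866]
orientation: [3.141, 0.004, 2.99]
ft_force: [1.6, 0.9, 3.9]
ee_pos: [0.6066, -0.0286, 0.1846]
orientation: [3.141, 0.001, 2.87]
ft_force: [3.2, 1.3, -1.1]
[ 0.24388011 -0.95081519 -0.04096466] -1.4400229531173683
```

```bash
python3 shift.py '0 0 0 .002 0 0 0;0 0 0 0 0 0 0'|sed -n 2,4p
python3 shift.py '0 0 0 .002 0 0 .03;0 0 0 0 0 0 .03;0 0 0 0 0 0 0'|sed -n 2,4p
python3 shift.py '0 0 0 .002 0 0 .03;0 0 0 0 0 0 .03;0 0 0 0 0 0 0'|sed -n 2,4p
python3 -c "
from plant import bot;s=bot.read_state();print(s['moment'],s['joints'][5])"
```

```text
ee_pos: [0.6069, -0.0287, 0.1845]
orientation: [3.141, 0.003, 2.871]
ft_force: [2.3, 0.7, 3.9]
ee_pos: [0.6072, -0.0288, 0.1844]
orientation: [3.141, 0.005, 2.81]
ft_force: [0.7, 0.5, 9.8]
ee_pos: [0.6075, -0.029, 0.1843]
orientation: [3.14, 0.007, 2.75]
ft_force: [0.0, 0.6, 13.8]
[0.1978628  0.02277548 0.06179067] -1.3198887038972815
```

Seated: z stopped at 0.1843, 7.7 mm below first contact. Relieve the pressure a little and turn.

```bash
python3 shift.py '0 0 0 -.003 0 0 .08;0 0 0 0 0 0 .12;0 0 0 0 0 0 .12;0 0 0 0 0 0 .12;0 0 0 0 0 0 .12'|sed -n 2,4p
python3 -c "
from plant import bot;s=bot.read_state();print(s['moment'],s['joints'][5])"
python3 shift.py '0 0 0 0 0 0 .12;0 0 0 0 0 0 .12;0 0 0 0 0 0 .12;0 0 0 0 0 0 .12;0 0 0 0 0 0 .12'|sed -n 2,4p
python3 -c "
from plant import bot;s=bot.read_state();print(s['moment'],s['joints'][5])"
```

```text
ee_pos: [0.6073, -0.0294, 0.1844]
orientation: [3.139, 0.005, 2.185]
ft_force: [1.6, -0.5, 6.4]
[-0.17047685 -0.65845708  0.07914099] -0.7553597056706776
ee_pos: [0.607, -0.0301, 0.1844]
orientation: [3.137, 0.004, 1.585]
ft_force: [2.3, -1.0, 6.6]
[-0.60256627 -0.53744759  0.1618784 ] -0.1553081493577089
```

Drag moment is about 0.16 N m, so the screw is turning with the key. Continue.

```bash
python3 shift.py '0 0 0 0 0 0 .12;0 0 0 0 0 0 .12;0 0 0 0 0 0 .12;0 0 0 0 0 0 .12;0 0 0 0 0 0 .12'|sed -n 2,4p
python3 -c "
from plant import bot;s=bot.read_state();print(s['moment'],s['joints'][5])"
python3 shift.py '0 0 0 0 0 0 .12;0 0 0 0 0 0 .12;0 0 0 0 0 0 .12;0 0 0 0 0 0 .12;0 0 0 0 0 0 .12'|sed -n 2,4p
python3 -c "
from plant import bot;s=bot.read_state();print(s['moment'],s['joints'][5])"
python3 shift.py '0 0 0 0 0 0 .12;0 0 0 0 0 0 .12;0 0 0 0 0 0 .12;0 0 0 0 0 0 .12;0 0 0 0 0 0 .12'|sed -n 2,4p
python3 -c "
from plant import bot;s=bot.read_state();print(s['moment'],s['joints'][5])"
python3 shift.py '0 0 0 0 0 0 .12;0 0 0 0 0 0 .12;0 0 0 0 0 0 .12;0 0 0 0 0 0 .12;0 0 0 0 0 0 .12'|sed -n 2,4p
python3 -c "
from plant import bot;s=bot.read_state();print(s['moment'],s['joints'][5])"
```

```text
ee_pos: [0.6065, -0.0305, 0.1844]
orientation: [3.137, 0.002, 0.985]
ft_force: [1.0, -1.8, 7.4]
[-0.83717575 -0.0780619   0.13467382] 0.4446656919973974
ee_pos: [0.6059, -0.0306, 0.1844]
orientation: [3.137, 0.001, 0.385]
ft_force: [-0.9, -2.1, 7.5]
[-0.76429747  0.26009342  0.1486988 ] 1.044679117555395
ee_pos: [0.6053, -0.0302, 0.1844]
orientation: [3.138, -0.0, -0.215]
ft_force: [-1.7, -2.1, 8.7]
[-0.56896861  0.70798701  0.20891392] 1.6446508377183895
ee_pos: [0.605, -0.0295, 0.1844]
orientation: [3.139, -0.001, -0.815]
ft_force: [-2.7, -0.6, 9.6]
[-0.14323705  0.7783091   0.15858015] 2.2446564975911745
```

```bash
python3 shift.py '0 0 0 0 0 0 .1;0 0 0 -.002 0 0 0;0.07 0 0 0 0 0 0;0.07 0 0 0 0 0 0;0.07 0 0 0 0 0 0'
python3 shift.py '0.07 0 0 0 0 0 0;0.07 0 0 -.01 0 0 0;0.07 0 0 -.02 0 0 0;0.07 0 0 -.02 0 0 0;0.07 0 0 0 0 0 0'
python3 - <<'E'
from h import *
s=bot.read_state();print(s["ee_pos"],s["orientation"],s["joints"][5])
np.save("s5.npy",np.r_[s["ee_pos"],s["orientation"]])
i=bot.snapshot("wrist");j=bot.snapshot("side")
cv2.imwrite("pics/c5.png",np.hstack([i,cv2.resize(j[110:220,200:280],(280,384),interpolation=2)])[:,:,::-1])
E
```

```text
time: 14.27
ee_pos: [0.6056, -0.0287, 0.1833]
orientation: [3.14, 0.001, -0.911]
ft_force: [0.7, 0.1, 0.8]
grip_width: 0.058
gripper_force: 0.0
time: 14.68
ee_pos: [0.608, -0.0288, 0.2403]
orientation: [-3.135, -0.007, -0.912]
ft_force: [0.5, 0.9, 1.3]
grip_width: 0.0703
gripper_force: 0.0
[ 0.60796783 -0.02884294  0.24030605] [-3.13513544 -0.00692814 -0.91160559] 2.3419253632618986
```

View pics/c5.png

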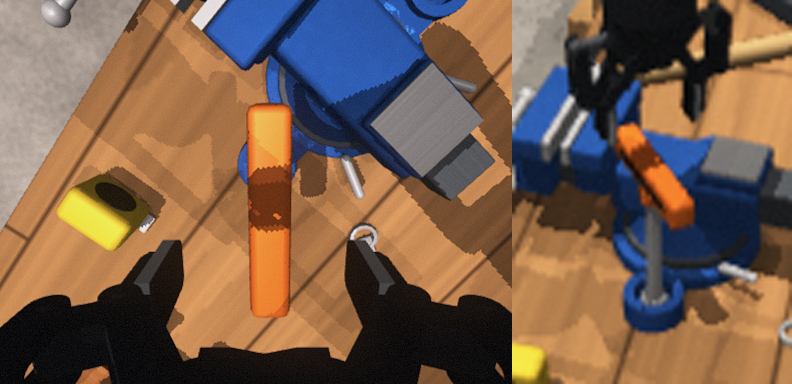

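The key stands upright in the screw. Its bar is centred between the fingers, from (268,103) to (270,317). I turn the wrist back half a turn and regrasp.

```bash
python3 shift.py '0.07 0 0 0 0 0 -.1208;0.07 0 0 0 0 0 -.1208;0.07 0 0 0 0 0 -.1208;0.07 0 0 0 0 0 -.1208;0.07 0 0 0 0 0 -.1208'|sed -n 2,3p
python3 shift.py '0.07 0 0 0 0 0 -.1208;0.07 0 0 0 0 0 -.1208;0.07 0 0 0 0 0 -.1208;0.07 0 0 0 0 0 -.1208;0.07 0 0 0 0 0 -.1208'|sed -n 2,3p
python3 shift.py '0.07 0 0 0 0 0 -.1208;0.07 0 0 0 0 0 -.1208;0.07 0 0 0 0 0 -.1208;0.07 0 0 0 0 0 -.1208;0.07 0 0 0 0 0 -.1208'|sed -n 2,3p
python3 shift.py '0.07 0 0 0 0 0 -.1208;0.07 0 0 0 0 0 -.1208;0.07 0 0 0 0 0 -.1208;0.07 0 0 0 0 0 -.1208;0.07 0 0 0 0 0 -.1208'|sed -n 2,3p
python3 shift.py '0.07 0 0 0 0 0 -.1208;0.07 0 0 0 0 0 -.1208;0.07 0 0 0 0 0 -.1208;0.07 0 0 0 0 0 -.1208;0.07 0 0 0 0 0 -.1208'|sed -n 2,3p
python3 shift.py '0.07 0 0 0 0 0 -.1208;0.07 0 0 0 0 0 0;0.07 0 0 0 0 0 0'|sed -n 2,3p
python3 - <<'E'
from h import *
s=bot.read_state();print(s["joints"][5])
i=bot.snapshot("wrist");cv2.imwrite("pics/w6.png",i[:,:,::-1])
h=cv2.cvtColor(i,cv2.COLOR_RGB2HSV);m=cv2.inRange(h,(4,200,60),(16,255,255));m=cv2.morphologyEx(m,cv2.MORPH_OPEN,np.ones((7,7)))
n,l,st,c=cv2.connectedComponentsWithStats(m);k=1+np.argmax(st[1:,4]);print(st[k],c[k],cv2.minAreaRect(np.argwhere(l==k)[:,::-1].astype(np.float32)))
x,y,w,hh=st[k][:4];e=[atz("wrist",c[k][0],y,.191,s),atz("wrist",c[k][0],y+hh,.191,s)];print(e,np.mean(e,0))
E
```

```text
ee_pos: [0.6053, -0.0285, 0.2325]
orientation: [3.141, 0.003, -0.302]
ee_pos: [0.6053, -0.0285, 0.2325]
orientation: [-3.14, 0.003, 0.302]
ee_pos: [0.6053, -0.0285, 0.2325]
orientation: [-3.139, 0.002, 0.906]
ee_pos: [0.6053, -0.0285, 0.2325]
orientation: [-3.138, -0.0, 1.51]
ee_pos: [0.6053, -0.0285, 0.2325]
orientation: [-3.139, -0.002, 2.114]
ee_pos: [0.6055, -0.0285, 0.233]
orientation: [-3.14, -0.002, 2.226]
-0.7954756643686787
[238 111  17  29 330] [244.65151515 123.95454545] ((246.0, 125.0), (28.0, 16.0), 90.0)
[array([0.56068081, 0.01371488, 0.191     ]), array([0.56899114, 0.0025239 , 0.191     ])] [0.56483597 0.00811939 0.191     ]
```

```bash
python3 shift.py '0.07 0 0 .015 0 0 0;0.07 0 0 .02 0 0 0;0.07 0 0 .012 0 0 0;0.07 0 0 0 0 0 0'
python3 shift.py '0 0 0 0 0 0 0;0 0 0 0 0 0 0;0 0 0 0 0 0 0;0 0 0 0 0 0 0;0 0 0 0 0 0 0'
python3 shift.py '0 0 0 .002 0 0 .12;0 0 0 0 0 0 .12;0 0 0 0 0 0 .12;0 0 0 0 0 0 .12;0 0 0 0 0 0 .12'
python3 -c "
from plant import bot;s=bot.read_state();print(s['moment'],s['joints'][5])"
```

```text
time: 17.5
ee_pos: [0.604, -0.0284, 0.1829]
orientation: [-3.136, -0.006, 2.227]
ft_force: [-0.3, -0.2, 0.3]
grip_width: 0.0699
gripper_force: 0.0
time: 17.92
ee_pos: [0.6066, -0.0288, 0.1891]
orientation: [3.14, 0.002, 2.228]
ft_force: [0.2, -0.1, 3.1]
grip_width: 0.0224
gripper_force: 60.3
time: 18.33
ee_pos: [0.607, -0.0289, 0.189]
orientation: [3.137, 0.002, 1.623]
ft_force: [-0.6, -0.0, 8.4]
grip_width: 0.0224
gripper_force: 61.0
[-0.09977649  0.39325046  0.18027086] -0.1927238762712714
```

```bash
python3 shift.py '0 0 0 0 0 0 .12;0 0 0 0 0 0 .12;0 0 0 0 0 0 .12;0 0 0 0 0 0 .12;0 0 0 0 0 0 .12'|sed -n 2,4p
python3 -c "
from plant import bot;s=bot.read_state();print(s['moment'],s['joints'][5])"
python3 shift.py '0 0 0 0 0 0 .12;0 0 0 0 0 0 .12;0 0 0 0 0 0 .12;0 0 0 0 0 0 .12;0 0 0 0 0 0 .12'|sed -n 2,4p
python3 -c "
from plant import bot;s=bot.read_state();print(s['moment'],s['joints'][5])"
python3 shift.py '0 0 0 0 0 0 .12;0 0 0 0 0 0 .12'|sed -n 2,4p
python3 -c "
from plant import bot;s=bot.read_state();print(s['moment'],s['joints'][5])"
```

```text
ee_pos: [0.6071, -0.029, 0.189]
orientation: [3.136, -0.001, 1.023]
ft_force: [-1.7, -0.8, 8.0]
[-0.16659187  0.32962967  0.18698042] 0.407311426687391
ee_pos: [0.6072, -0.0294, 0.189]
orientation: [3.137, -0.004, 0.423]
ft_force: [-1.8, -0.7, 7.3]
[-0.42033872  0.28556556  0.13211772] 1.0072926132804851
ee_pos: [0.6071, -0.0296, 0.189]
orientation: [3.138, -0.005, 0.183]
ft_force: [-0.6, -2.3, 8.5]
[-0.51078118  0.38450809  0.17098989] 1.2472586078333983
```

```bash
python3 shift.py '0 0 0 0 0 0 .1;0 0 0 0 0 0 .1'|sed -n 3,4p
python3 -c "
from plant import bot;s=bot.read_state();print(s['moment'],s['joints'][5])"
python3 shift.py '0 0 0 0 0 0 .1;0 0 0 0 0 0 .1'|sed -n 3,4p
python3 -c "
from plant import bot;s=bot.read_state();print(s['moment'],s['joints'][5])"
python3 shift.py '0 0 0 0 0 0 .1;0 0 0 0 0 0 .1'|sed -n 3,4p
python3 -c "
from plant import bot;s=bot.read_state();print(s['moment'],s['joints'][5])"
```

```text
orientation: [3.139, -0.005, -0.017]
ft_force: [-0.8, -1.9, 8.9]
[-0.55566384  0.39986556  0.18778191] 1.446327014281079
orientation: [3.139, -0.005, -0.217]
ft_force: [-2.0, -1.5, 8.2]
[-0.6017721   0.53487437  0.14445188] 1.6462774953462154
orientation: [3.14, -0.005, -0.417]
ft_force: [-2.1, -1.1, 8.3]
[-0.6055839   0.63648243  0.15883154] 1.846281378959377
```

```bash
python3 shift.py '0 0 0 0 0 0 .1;0 0 0 0 0 0 .1'|sed -n 3,4p
python3 -c "
from plant import bot;s=bot.read_state();print(s['moment'],s['joints'][5])"
python3 shift.py '0 0 0 0 0 0 .1;0 0 0 0 0 0 .1'|sed -n 3,4p
python3 -c "
from plant import bot;s=bot.read_state();print(s['moment'],s['joints'][5])"
python3 shift.py '0 0 0 0 0 0 .1;0 0 0 0 0 0 .1'|sed -n 3,4p
python3 -c "
from plant import bot;s=bot.read_state();print(s['moment'],s['joints'][5])"
```

```text
orientation: [3.141, -0.005, -0.617]
ft_force: [-2.7, -1.8, 8.1]
[-0.59491916  0.71654132  0.20488395] 2.0462780721426195
orientation: [-3.141, -0.005, -0.816]
ft_force: [-1.5, -1.8, 9.6]
[-0.55758607  0.88832836  0.32805086] 2.2459768019118536
orientation: [-3.141, -0.004, -1.016]
ft_force: [-2.8, -0.3, 10.2]
[-0.46146059  0.96005291  0.35603818] 2.445866216177951
```

The moment rose to about 0.35 N m just as the wrist ran out. I regrasp once more to confirm the stop.

```bash
python3 shift.py '0 0 0 -.002 0 0 0;0.07 0 0 0 0 0 0;0.07 0 0 0 0 0 0;0.07 0 0 0 0 0 0;0.07 0 0 0 0 0 0'|sed -n 2,4p
python3 shift.py '0.07 0 0 -.01 0 0 0;0.07 0 0 -.02 0 0 0;0.07 0 0 -.015 0 0 0;0.07 0 0 0 0 0 0;0.07 0 0 0 0 0 0'|sed -n 2,4p
python3 - <<'E'
from h import *
s=bot.read_state();print(s["time"],s["joints"][5])
i=bot.snapshot("wrist");j=bot.snapshot("side")
cv2.imwrite("pics/c7.png",np.hstack([i,cv2.resize(j[110:220,200:280],(280,384),interpolation=2)])[:,:,::-1])
E
```

```text
ee_pos: [0.606, -0.0284, 0.1869]
orientation: [3.142, 0.0, -1.011]
ft_force: [0.4, 0.1, -0.1]
ee_pos: [0.6067, -0.0286, 0.234]
orientation: [-3.139, -0.002, -1.011]
ft_force: [0.1, -1.2, 0.2]
21.1667 2.441524509818954
```

View pics/c7.png

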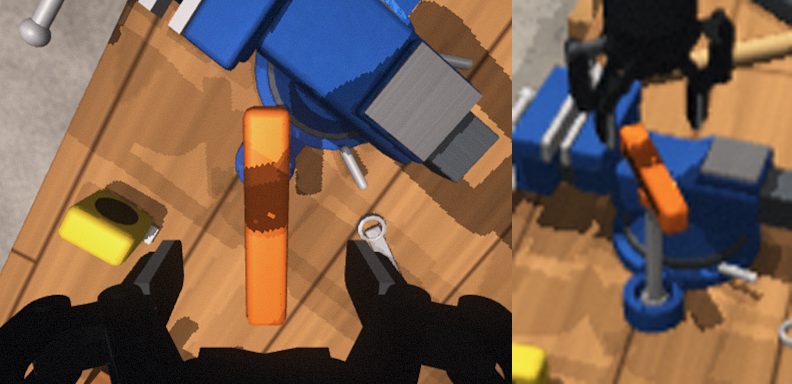

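The key is still seated upright, with its bar from (268,108) to (265,323). I regrasp after another half turn back.

```bash
python3 shift.py '0.07 0 0 0 0 0 -.1208;0.07 0 0 0 0 0 -.1208;0.07 0 0 0 0 0 -.1208;0.07 0 0 0 0 0 -.1208;0.07 0 0 0 0 0 -.1208'|sed -n 2,3p
python3 shift.py '0.07 0 0 0 0 0 -.1208;0.07 0 0 0 0 0 -.1208;0.07 0 0 0 0 0 -.1208;0.07 0 0 0 0 0 -.1208;0.07 0 0 0 0 0 -.1208'|sed -n 2,3p
python3 shift.py '0.07 0 0 0 0 0 -.1208;0.07 0 0 0 0 0 -.1208;0.07 0 0 0 0 0 -.1208;0.07 0 0 0 0 0 -.1208;0.07 0 0 0 0 0 -.1208'|sed -n 2,3p
python3 shift.py '0.07 0 0 0 0 0 -.1208;0.07 0 0 0 0 0 -.1208;0.07 0 0 0 0 0 -.1208;0.07 0 0 0 0 0 -.1208;0.07 0 0 0 0 0 -.1208'|sed -n 2,3p
python3 shift.py '0.07 0 0 0 0 0 -.1208;0.07 0 0 0 0 0 -.1208;0.07 0 0 0 0 0 -.1208;0.07 0 0 0 0 0 -.1208;0.07 0 0 0 0 0 -.1208'|sed -n 2,3p
python3 shift.py '0.07 0 0 0 0 0 -.1208;0.07 0 0 0 0 0 0;0.07 0 0 0 0 0 0'|sed -n 2,3p
python3 shift.py '0.07 0 0 .015 0 0 0;0.07 0 0 .02 0 0 0;0.07 0 0 .012 0 0 0;0.07 0 0 0 0 0 0'|sed -n 2,4p
python3 shift.py '0 0 0 0 0 0 0;0 0 0 0 0 0 0;0 0 0 0 0 0 0;0 0 0 0 0 0 0;0 0 0 .002 0 0 0'
python3 shift.py '0 0 0 0 0 0 .1;0 0 0 0 0 0 .1'|sed -n 3,4p
python3 -c "
from plant import bot;s=bot.read_state();print(s['moment'],s['joints'][5])"
python3 shift.py '0 0 0 0 0 0 .1;0 0 0 0 0 0 .1'|sed -n 3,4p
python3 -c "
from plant import bot;s=bot.read_state();print(s['moment'],s['joints'][5])"
```

```text
ee_pos: [0.6053, -0.0285, 0.2304]
orientation: [3.141, 0.003, -0.401]
ee_pos: [0.6053, -0.0285, 0.2303]
orientation: [-3.141, 0.003, 0.203]
ee_pos: [0.6053, -0.0285, 0.2304]
orientation: [-3.139, 0.002, 0.807]
ee_pos: [0.6053, -0.0285, 0.2303]
orientation: [-3.138, 0.0, 1.411]
ee_pos: [0.6053, -0.0285, 0.2303]
orientation: [-3.139, -0.002, 2.015]
ee_pos: [0.6055, -0.0285, 0.2308]
orientation: [-3.14, -0.002, 2.126]
ee_pos: [0.6039, -0.0283, 0.1806]
orientation: [-3.135, -0.005, 2.128]
ft_force: [0.6, 0.2, -0.9]
time: 24.35
ee_pos: [0.607, -0.029, 0.187]
orientation: [3.138, 0.004, 2.129]
ft_force: [-2.7, -0.3, 14.6]
grip_width: 0.0227
gripper_force: 61.9
orientation: [3.138, 0.003, 1.925]
ft_force: [-2.1, 0.0, 7.6]
[-0.0836915   0.55639081  0.07678409] -0.49457066376608605
orientation: [3.137, 0.002, 1.724]
ft_force: [-1.4, -0.3, 8.1]
[-0.06309941  0.41178131  0.03874548] -0.29413660778346085
```

```bash
python3 shift.py '0 0 0 0 0 0 .1;0 0 0 0 0 0 .1'|sed -n 3,5p
python3 -c "
from plant import bot;s=bot.read_state();print(s['moment'],s['joints'][5])"
python3 shift.py '0 0 0 0 0 0 .1;0 0 0 0 0 0 .1'|sed -n 3,5p
python3 -c "
from plant import bot;s=bot.read_state();print(s['moment'],s['joints'][5])"
```

```text
orientation: [3.137, 0.001, 1.524]
ft_force: [-2.2, 0.7, 7.6]
grip_width: 0.0226
[-0.05248585  0.51560688  0.11735444] -0.09414036611959883
orientation: [3.137, 0.0, 1.325]
ft_force: [-1.1, 0.1, 7.7]
grip_width: 0.0229
[-0.0609998   0.45735268  0.31491966] 0.10537872270024344
```

```bash
python3 shift.py '0 0 0 0 0 0 .1;0 0 0 0 0 0 .1'|sed -n 2,5p
python3 -c "
from plant import bot;s=bot.read_state();print(s['moment'],s['joints'][5])"
python3 shift.py '0 0 0 0 0 0 .1;0 0 0 0 0 0 .1'|sed -n 2,5p
python3 - <<'E'
from h import *
s=bot.read_state();print(s["moment"],s["joints"][5])
i=bot.snapshot("wrist");j=bot.snapshot("side")
cv2.imwrite("pics/c8.png",np.hstack([i,cv2.resize(j[110:220,200:280],(280,384),interpolation=2)])[:,:,::-1])
E
```

```text
ee_pos: [0.607, -0.029, 0.187]
orientation: [3.136, -0.001, 1.125]
ft_force: [-1.8, -0.8, 8.0]
grip_width: 0.0229
[-0.1385428   0.39745683  0.3387519 ] 0.3050691106858367
ee_pos: [0.6071, -0.029, 0.187]
orientation: [3.136, -0.002, 0.925]
ft_force: [-1.0, -0.7, 8.0]
grip_width: 0.0225
[-0.1934142   0.40427651  0.18279149] 0.5054622906300328
```

View pics/c8.png

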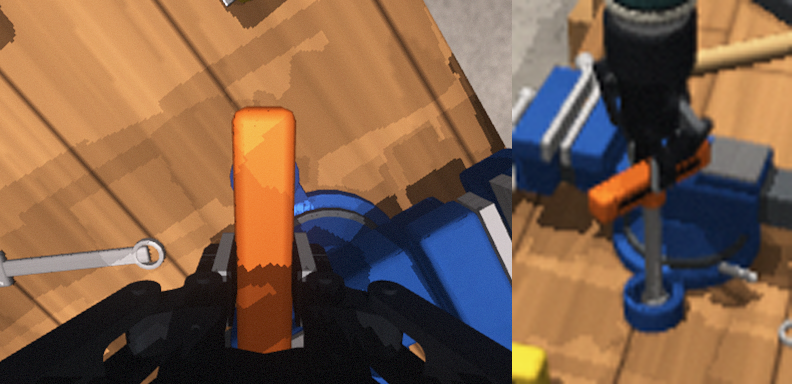

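The bar turned with the gripper, so the key is moving, but the torque goes up and down. I check from the earlier wrist pictures whether the key's height in the socket changed.

Run:
```python
from h import *
from scipy.optimize import brentq
P={"w1":([.45752,.29129,.29295],[-3.13783,.00256,1.49872]),"c5":(np.load("s5.npy")[:3],np.load("s5.npy")[3:]),"c7":([.6067,-.0286,.234],[-3.139,-.002,-1.011]),"w6":([.6055,-.0285,.233],[-3.14,-.002,2.226])}
for n,(p,o) in P.items():
    i=cv2.imread(f"pics/{n}.png")[:,:512].astype(float);s=dict(ee_pos=np.array(p),orientation=np.array(o))
    # orange mask: R>G>B strongly saturated relative to wood
    h=cv2.cvtColor(i.astype(np.uint8),cv2.COLOR_BGR2HSV);m=cv2.inRange(h,(6,205,60),(17,255,255));m[:,:230]=0;m[:,310:]=0
    m=cv2.morphologyEx(m,cv2.MORPH_CLOSE,np.ones((9,9)));m=cv2.morphologyEx(m,cv2.MORPH_OPEN,np.ones((9,9)))
    _,l,st,c=cv2.connectedComponentsWithStats(m);k=1+np.argmax(st[1:,4]);q=np.argwhere(l==k);t,b=q[:,0].min(),q[:,0].max()+1
    ut=q[q[:,0]<t+8][:,1].mean();ub=q[q[:,0]>b-9][:,1].mean()
    L=lambda z:np.linalg.norm(atz("wrist",ut,t,z,s)-atz("wrist",ub,b,z,s))-.126
    try:z=brentq(L,.05,.24)
    except Exception as e:z=np.nan
    print(n,st[k],t,b,round(ut,1),round(ub,1),"ztop",z,((atz("wrist",ut,t,z,s)+atz("wrist",ub,b,z,s))/2).round(4))
```

```text
w1 [ 248  159   34  100 3147] 159 259 263.8 262.7 ztop nan [nan nan nan]
c5 [ 248  166   43   66 2720] 166 232 270.5 270.0 ztop nan [nan nan nan]
c7 [ 245  159   44   78 3147] 159 237 273.0 269.4 ztop nan [nan nan nan]
w6 [ 242  219   42   63 2492] 219 282 263.9 260.7 ztop nan [nan nan nan]
```

Run:
```python
from h import *
from scipy.optimize import brentq
P={"w1":([.45752,.29129,.29295],[-3.13783,.00256,1.49872],268,263,87,259),"c5":(np.load("s5.npy")[:3],np.load("s5.npy")[3:],268,270,103,317),"c7":([.6067,-.0286,.234],[-3.139,-.002,-1.011],268,265,107,324),"w6":([.6055,-.0285,.233],[-3.14,-.002,2.226],266,262,105,320)}
for n,(p,o,ut,ub,t,b) in P.items():
    i=cv2.imread(f"pics/{n}.png")[:,:512].astype(float);s=dict(ee_pos=np.array(p),orientation=np.array(o))
    d=i[:,:,2]-2*i[:,:,0]   # R-2B
    g=lambda u,v:np.abs(np.diff(d[v-9:v+10,u-6:u+7].mean(1)))
    t2=t-9+1+np.argmax(g(ut,t));b2=b-9+1+np.argmax(g(ub,b))
    L=lambda z:np.linalg.norm(atz("wrist",ut,t2,z,s)-atz("wrist",ub,b2,z,s))-.126
    z=brentq(L,.05,.24)
    print(n,t2,b2,"ztop",z.__round__(4),((atz("wrist",ut,t2,z,s)+atz("wrist",ub,b2,z,s))/2).round(4))
```

```text
w1 87 260 ztop 0.1834 [0.4583 0.3    0.1834]
c5 103 317 ztop 0.1874 [ 0.6068 -0.0308  0.1874]
c7 106 325 ztop 0.1873 [ 0.6057 -0.0284  0.1873]
w6 110 329 ztop 0.1875 [ 0.6066 -0.0309  0.1875]
```

The key's height is unchanged and still seated (about 0.191 after calibrating on the stand view). I log the torque finely over another small turn to tell the stop from free turning.

```bash
q(){ python3 -c "
from plant import bot;s=bot.read_state();print(round(s['joints'][5],3),s['moment'].round(3),s['tau'][5].round(3),s['ft_force'].round(1),s['ee_pos'].round(4),s['orientation'].round(3))"; }
python3 shift.py '0 0 0 0 0 0 .08'>/dev/null;q
python3 shift.py '0 0 0 0 0 0 .08'>/dev/null;q
python3 shift.py '0 0 0 0 0 0 .08'>/dev/null;q
python3 shift.py '0 0 0 0 0 0 .08'>/dev/null;q
python3 shift.py '0 0 0 0 0 0 .08'>/dev/null;q
python3 shift.py '0 0 0 0 0 0 .08'>/dev/null;q
python3 shift.py '0 0 0 0 0 0 .08'>/dev/null;q
python3 shift.py '0 0 0 0 0 0 .08'>/dev/null;q
python3 shift.py '0 0 0 0 0 0 .08'>/dev/null;q
python3 shift.py '0 0 0 0 0 0 .08'>/dev/null;q
python3 shift.py '0 0 0 0 0 0 .08'>/dev/null;q
python3 shift.py '0 0 0 0 0 0 .08'>/dev/null;q
python3 shift.py '0 0 0 0 0 0 .08'>/dev/null;q
python3 shift.py '0 0 0 0 0 0 .08'>/dev/null;q
```

```text
0.582 [-0.186  0.384  0.092] -1.172 [-1.8 -0.5  7.2] [ 0.6071 -0.0291  0.187 ] [ 3.136e+00 -2.000e-03  8.480e-01]
0.665 [-0.178  0.354  0.037] -0.806 [-1.7 -0.5  7.5] [ 0.6071 -0.0292  0.187 ] [ 3.137e+00 -3.000e-03  7.650e-01]
0.745 [-0.167  0.32   0.076] -0.765 [-1.  -0.5  7.7] [ 0.6071 -0.0292  0.187 ] [ 3.137e+00 -3.000e-03  6.850e-01]
0.825 [-0.224  0.259 -0.042] -0.762 [-2.1 -1.2  7.3] [ 0.6072 -0.0292  0.187 ] [ 3.137 -0.004  0.605]
0.905 [-0.242  0.334  0.064] -0.74 [-0.6 -0.7  6.8] [ 0.6072 -0.0292  0.187 ] [ 3.137 -0.004  0.525]
0.985 [-0.354  0.324  0.056] -0.731 [-0.8 -1.9  7.6] [ 0.6071 -0.0292  0.187 ] [ 3.137 -0.004  0.445]
1.065 [-0.386  0.405  0.201] -0.635 [-1.8 -1.   7.2] [ 0.6071 -0.0294  0.187 ] [ 3.137 -0.004  0.365]
1.144 [-0.406  0.4    0.243] -0.506 [-0.8 -1.4  6.5] [ 0.607  -0.0294  0.187 ] [ 3.138 -0.004  0.286]
1.224 [-0.419  0.422  0.316] -0.436 [-1.3 -1.   8. ] [ 0.607  -0.0295  0.187 ] [ 3.138 -0.005  0.206]
1.304 [-0.487  0.41   0.369] -0.43 [-1.1 -1.9  7.1] [ 0.607  -0.0295  0.187 ] [ 3.138 -0.005  0.126]
1.384 [-0.51   0.47   0.327] -0.475 [-0.6 -1.7  7.6] [ 0.607  -0.0295  0.187 ] [ 3.138 -0.005  0.046]
1.464 [-0.477  0.501  0.178] -0.547 [-2.  -1.5  7.1] [ 0.6069 -0.0296  0.187 ] [ 3.139 -0.005 -0.034]
1.544 [-0.497  0.457  0.148] -0.633 [-1.4 -1.   7.9] [ 0.6069 -0.0297  0.187 ] [ 3.139 -0.005 -0.115]
1.625 [-0.542  0.504  0.105] -0.711 [-1.3 -1.7  7.6] [ 0.6069 -0.0297  0.187 ] [ 3.14  -0.005 -0.195]
```

The torque peaks at about 0.37 N m every 60° (j6 ≈ 0.25, then 1.30). So the screw no longer moves and the key snaps over in its socket at the stop. I centre the key in its free play, press it down, then release and retreat.

```bash
python3 shift.py '0 0 0 0 0 0 .08;0 0 0 .003 0 0 .07;0 0 0 0 0 0 0;0 0 0 0 0 0 0'
python3 -c "
from plant import bot;s=bot.read_state();print(s['moment'],s['joints'][5])"
python3 shift.py '0 0 0 -.003 0 0 0;0.07 0 0 -.002 0 0 0;0.07 0 0 0 0 0 0;0.07 0 0 0 0 0 0;0.07 0 0 0 0 0 0'
python3 shift.py '0.07 0 0 -.01 0 0 0;0.07 0 0 -.02 0 0 0;0.07 0 0 -.015 0 0 0;0.07 0 0 0 0 0 0;0.07 0 0 0 0 0 0'
python3 - <<'E'
from h import *
from scipy.optimize import brentq
s=bot.read_state();print(s["joints"][5]);i0=bot.snapshot("wrist");cv2.imwrite("pics/w9.png",i0[:,:,::-1]);i=i0.astype(float)
d=i[:,:,0]-2*i[:,:,2]
g=np.abs(np.diff(d[:,258:274].mean(1)))
t=85+np.argmax(g[85:130])+1;b=300+np.argmax(g[300:345])+1
L=lambda z:np.linalg.norm(atz("wrist",266,t,z,s)-atz("wrist",266,b,z,s))-.126
z=brentq(L,.05,.24);print(t,b,z,(atz("wrist",266,t,z,s)+atz("wrist",266,b,z,s))/2)
for v in(140,180,280,310):print(v,np.where(d[v,200:330]>20)[0][[0,-1]]+200)
E
```

```text
time: 26.95
ee_pos: [0.6074, -0.0298, 0.1869]
orientation: [3.141, -0.009, -0.341]
ft_force: [-4.2, -1.6, 15.4]
grip_width: 0.0227
gripper_force: 62.0
[-0.4141858   1.02159823  0.03583849] 1.7710896172593302
time: 27.37
ee_pos: [0.6059, -0.0284, 0.1846]
orientation: [-3.142, 0.001, -0.341]
ft_force: [-0.7, 0.2, -0.2]
grip_width: 0.0695
gripper_force: 0.0
time: 27.78
ee_pos: [0.6066, -0.0286, 0.2317]
orientation: [-3.141, -0.003, -0.341]
ft_force: [0.2, 0.0, -0.6]
grip_width: 0.07
gripper_force: 0.0
1.7708506408539242
105 327 0.1874719946405462 [ 0.6059735  -0.02974955  0.18747199]
140 [200 289]
180 [200 309]
280 [200 329]
310 [200 329]
```

The key stands at the same seated height, and the gripper is clear of it. I back off and hand in.

```bash
python3 shift.py '0.07 0 0 -.03 0 0 0;0.07 0 0 -.03 0 0 0;0.07 0 0 0 0 0 0;0.07 0 0 0 0 0 0;0.07 0 0 0 0 0 0'
python3 -c "
from plant import bot;print(bot.close_job())"
```

```text
time: 28.25
ee_pos: [0.6056, -0.0285, 0.2887]
orientation: [3.141, 0.002, -0.341]
ft_force: [0.3, 0.3, 0.1]
grip_width: 0.0699
gripper_force: 0.0
the job is handed in; nothing more can be done
None
```

I handed the job in at 28 s: the orange 14 mm key is standing seated in the left lug's screw, and the robot is clear of it. I believe the screw is at its stop, but I judged that from torque only: after about 6.5 rad the key began to slip round in the socket every 60° at about 0.37 N m, against a steady 0.15 N m drag before.

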